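# Deal the rock cores into two specimen trays

## Robot

A 6-joint arm with a two-finger parallel gripper is mounted at the origin on the work surface. World frame = base frame: x ahead of the robot, y to its left, z up, the work surface at z = 0. Lengths are in m, angles in degrees, forces in N, time in s.
With the tool pointing down it reaches from about 0.375 to 0.9 m from the base axis. Payload 3.1 kg.
Tool frame: the origin (TCP) lies on the centre line of the jaws, within the pads' length; the fingertips stand 19 mm ahead of it and the grasp point (between the pads) is the TCP; z points along the fingers, y is the direction in which the jaws open and shut (so a half turn about z gives the same grasp; the last joint's range is limited). The gripper opens to 87 mm and grips with 3 to 60 N. Pads are 19 mm wide; open, the fingers measure 117 mm over their backs; the gripper's body (75 mm by 190 mm) begins 51 mm behind the grasp point.
Start: joints at [-86.488, 30.224, 82.088, -0, 67.689, -10.227], TCP at [0.148, -0.607, 0.207] pointing down, gripper open.
Joint ranges: [-176.69, 176.69], [-43.24, 126.21], [12.49, 139.97], [-82, 262], [0, 151.66], [-163.58, 163.58]. Speed limits (degrees/s): [159.86, 159.86, 180, 180, 180, 180].

## Interface

Orientations are given as a 3x3 rotation matrix whose columns are the frame's x, y, z axes.
In Python, from rig import bot gives the robot as it stands.
- The arm moves only by the tool carry_out, never from a script. Its argument "targets" is a list of rows, each a list of 6 numbers: the shift along the tool's x, y, z each as a share of 200 mm, from -1 to 1, then the turn, a rotation vector about the tool's x, y, z each as a share of pi/2 rad, from -1 to 1. In form: [[dx, dy, dz, ax, ay, az], ...]. A call has 1 to 20 rows; each row is the pose to reach, as a shift and turn from the pose measured when the call began, along the tool's axes at that moment; what a row does not reach only later rows make up. A row lasts 1/8 s, in which the tool goes at most 62.5 mm and 10.7 degrees, less where a joint would pass 70% of its speed; a pose out of reach is approached as far as the arm can. A call with a number of a shift or a turn outside -1 to 1 is refused whole. A call with a gripper value outside its range is refused whole. "jaw" is the gripper's target within -1 to 1 (fully open at 1, half-way at 0, shut at -1), set as the call begins (left out, the last holds). The fingers move at their own pace and stop on an object; the grip force is fixed at half the most. Time passes only in rows, so rows that repeat a pose let the fingers close. It gives the time, the measured TCP pose, the force and the opening at its end, in the units of the state.
- bot.read_state(): the state, without advancing time (a new reading comes with each control period).
- bot.capture(name): name is "scene" or "top" or "wrist"; returns the picture (420x560x3 uint8, blue, green, red); there is no depth.
- bot.camera_info(name): a dict with "camera_matrix" (3x3 intrinsics, pixels), "k1" (the pictures are not rectified: a ray, as slopes to the right and down, at radius r is drawn at 1 + k1 r^2 times it, then the intrinsics apply), "view" (4x4, takes a point from world to camera coordinates); the wrist camera has in their place "mount" (4x4, takes a point from camera to tool coordinates, whose origin is the TCP and whose axes are the flange's). Camera axes: x right, y down, z forward; pixel columns grow to the right and rows downward; lengths in m; the calibration is good to about 2 mm. A picture is of the moment at which its call begins: read the wrist's pose just before it. camera_info takes no time and is no camera call.
- bot.hand_in(): hands the job in, once; it reports no verdict.
The state is a dict: "time_s": time; "joint_positions": joint angles; "qvel": joint speeds; "tau": joint torques, N m; "position": TCP position; "tcp_rot": TCP orientation; "force": force on the tool from outside, world axes, zero at the start; "moment": the same for the moment, N m; "opening": opening from 0.0 (shut) to 1.0 (fully open).
Only numpy, scipy, OpenCV 4.12 (cv2) and the standard library are available. Lean on these libraries where they do the work, as an engineer would, in place of code of your own. Each camera call takes 0.05 s, during which the arm holds its last target.

## Task

An interrupted deal is to be finished: the green tray already holds one sandstone core, clamped in, and the black tray beside it is still empty. Deal the three loose whole tan sandstone cores one at a time, in turn, starting with the black tray (black, green, black), so that both trays hold two. Stand each core upright on the tray's floor, setting it down rather than dropping it, and never knock a core over.

Things in the scene. Friction and masses are not known exactly. Their poses are not given: they have to be found in the camera images.
- carrier: fixed aluminium board 156 x 192 mm, any yaw; origin: centre of its underside, on the table. Two open trays along its x, 136 x 70 mm inside, walls 4 mm, floor 12 and rim 27 mm above the table: black (empty) centred at y = +48 mm, core places x = -34 and +34; green at y = -48, with a fixed core (top at 88 mm, 45 mm steel collar) at x = -34, its free place at x = +34
- core_a_mid (a point): sandstone core: tan cylinder with thin darker-brown bands, 38 mm diameter, 76 mm long, about 200 g, standing upright on the table; this point is its centre, half-way up (38 mm above its foot), z along its axis. Nothing else stands within 30 mm of its side at the start
- core_b_mid (a point): sandstone core: tan cylinder with thin darker-brown bands, 38 mm diameter, 76 mm long, about 200 g, standing upright on the table; this point is its centre, half-way up (38 mm above its foot), z along its axis. Nothing else stands within 30 mm of its side at the start
- core_c_mid (a point): sandstone core: tan cylinder with thin darker-brown bands, 38 mm diameter, 76 mm long, about 200 g, standing upright on the table; this point is its centre, half-way up (38 mm above its foot), z along its axis. Nothing else stands within 30 mm of its side at the start

How it is judged:
By the outcome, as a careful person would: the job done as asked, in the order asked, and still so for the second after the job is handed in, with the robot touching nothing.
It also fails if it takes over 72 s, if anything falls off the work surface, if the arm or the gripper's body presses on something with over 40 N, if the wrist force passes 120 N, or if a joint passes its speed limit or range.

## Working session

There is one attempt and no reset: what is moved stays moved. The work goes in short steps, Python scripts to look and compute and a tool call to move; the robot and the scene stay as the last step left them, time stands still between calls to the robot, and variables do not carry over. Pictures are saved under pics/ and viewed, and the job is handed in when it is done.

Besides the shell and the picture viewer there is one more tool, called after "Call:" as name([rows], argument=value, ...), one row to a line, values as JSON. carry_out: Moves the arm, as the interface text tells. Shift numbers are shares of 200 mm and turn numbers shares of pi/2 rad, none past 1 either way. Its arguments: {"type":"object","properties":{"targets":{"type":"array"},"jaw":{"type":"number"}},"required":["targets"]}

```bash
ls; mkdir -p pics; python3 - <<'E'
from rig import bot
import cv2,numpy as np
np.set_printoptions(precision=4,suppress=True)
s=bot.read_state(); print(s)
for n in ("scene","top","wrist"):
    cv2.imwrite(f"pics/{n}0.png",bot.capture(n)); print(n,bot.camera_info(n))
E
```

```text
pics
{'time_s': 0.0, 'joint_positions': array([-86.4879,  30.28  ,  82.1567,  -0.0004,  67.6874, -10.2278]), 'qvel': array([-0.0751, -0.0739,  0.0014,  0.0824,  0.0572, -0.1012]), 'tau': array([ -0.    , -44.0044, -17.6592,   0.0635,   0.0582,  -0.0002]), 'position': array([ 0.1484, -0.6063,  0.2063]), 'tcp_rot': array([[ 0.9714,  0.2375, -0.0001],
       [ 0.2375, -0.9714,  0.0022],
       [ 0.0004, -0.0021, -1.    ]]), 'force': array([-0.1776,  0.3832, -0.1392]), 'moment': array([ 0.0094, -0.0382, -0.0363]), 'opening': 0.999106801901553}
scene {'camera_matrix': array([[413.024 ,   0.    , 278.0485],
       [  0.    , 413.024 , 213.1092],
       [  0.    ,   0.    ,   1.    ]]), 'k1': -0.06633943705789423, 'view': array([[-0.0498,  0.9987,  0.0102,  0.1162],
       [ 0.8068,  0.0463, -0.5891, -0.4064],
       [-0.5888, -0.0211, -0.808 ,  1.2396],
       [ 0.    ,  0.    ,  0.    ,  1.    ]])}
top {'camera_matrix': array([[381.4227,   0.    , 275.1334],
       [  0.    , 381.4227, 202.6063],
       [  0.    ,   0.    ,   1.    ]]), 'k1': 0.03651355990057056, 'view': array([[-0.0276, -0.9991,  0.0335, -0.0818],
       [-0.997 ,  0.025 , -0.0736,  0.5702],
       [ 0.0727, -0.0354, -0.9967,  0.7718],
       [ 0.    ,  0.    ,  0.    ,  1.    ]])}
wrist {'camera_matrix': array([[321.7003,   0.    , 283.5428],
       [  0.    , 321.7003, 204.8257],
       [  0.    ,   0.    ,   1.    ]]), 'k1': -0.03219975570235448, 'mount': array([[ 0.0005, -0.9682, -0.2501,  0.0681],
       [ 1.    ,  0.0008, -0.0011, -0.0001],
       [ 0.0012, -0.2501,  0.9682, -0.1763],
       [ 0.    ,  0.    ,  0.    ,  1.    ]])}
```

View pics/scene0.png

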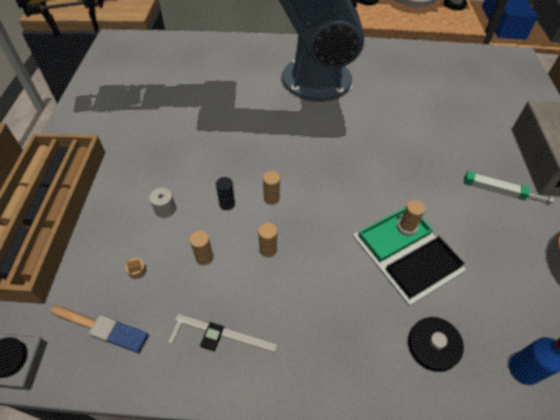

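View pics/top0.png

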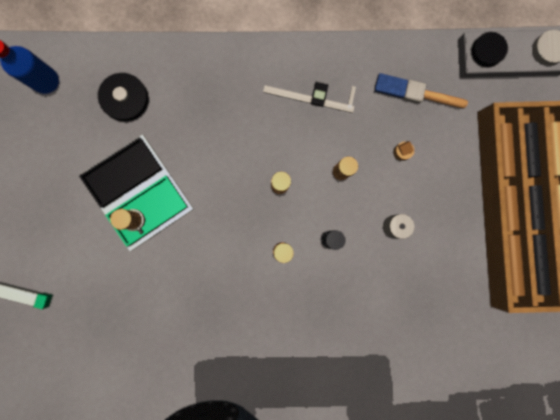

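View pics/wrist0.png

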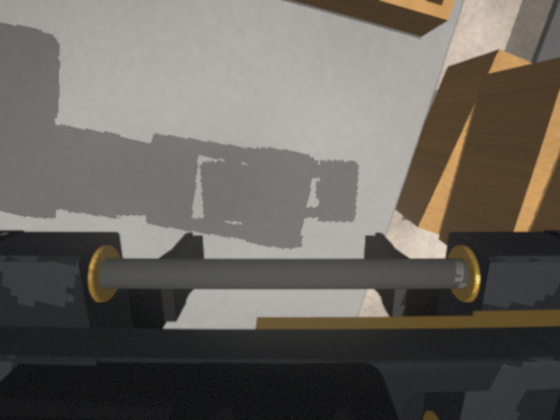

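The scene picture shows three whole cores at about (272,187), (268,239) and (201,247). There is a broken tan piece at (135,267), and the carrier is near (410,255). In the top view the cores are at (284,253), (281,182) and (347,167). I'll zoom in to pick points.

```bash
python3 - <<'E'
import cv2,numpy as np
s=cv2.imread("pics/scene0.png");t=cv2.imread("pics/top0.png")
def c(i,x,y,w,h,k):return cv2.resize(i[y:y+h,x:x+w],None,fx=k,fy=k,interpolation=cv2.INTER_CUBIC)
cv2.imwrite("pics/z1.png",c(s,180,160,130,100,6))
cv2.imwrite("pics/z2.png",c(t,260,140,130,100,6) )
cv2.imwrite("pics/z2b.png",c(t,260,190,130,100,6) )
cv2.imwrite("pics/z3.png",c(s,345,190,130,115,5))
cv2.imwrite("pics/z4.png",c(t,70,130,130,120,5))
E
```

```text
(no output)
```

View pics/z1.png

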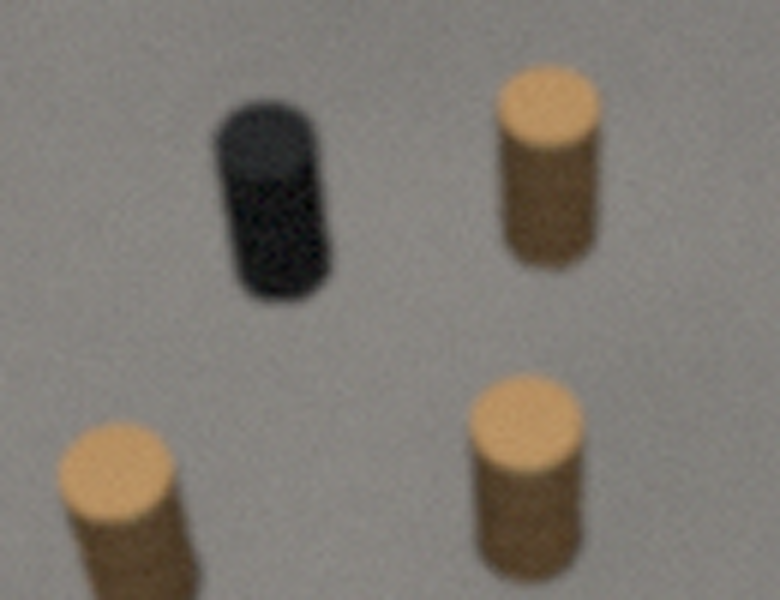

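View pics/z2.png

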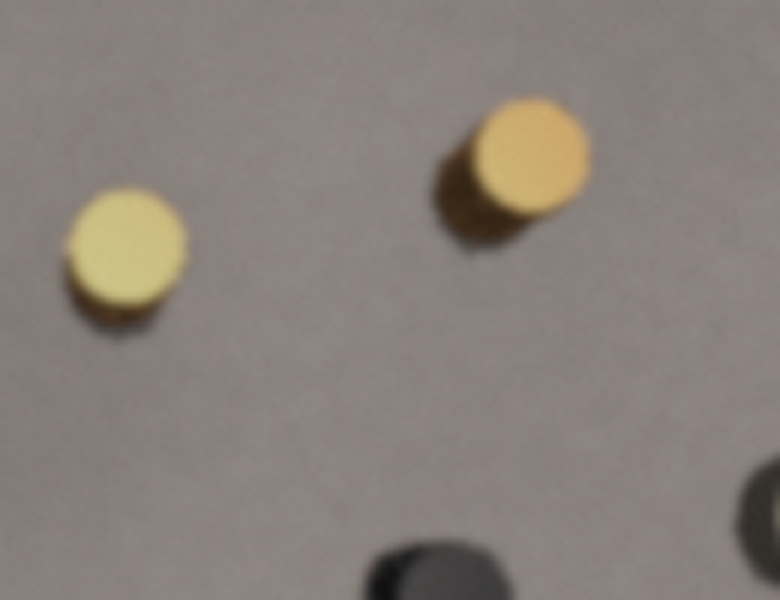

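View pics/z2b.png

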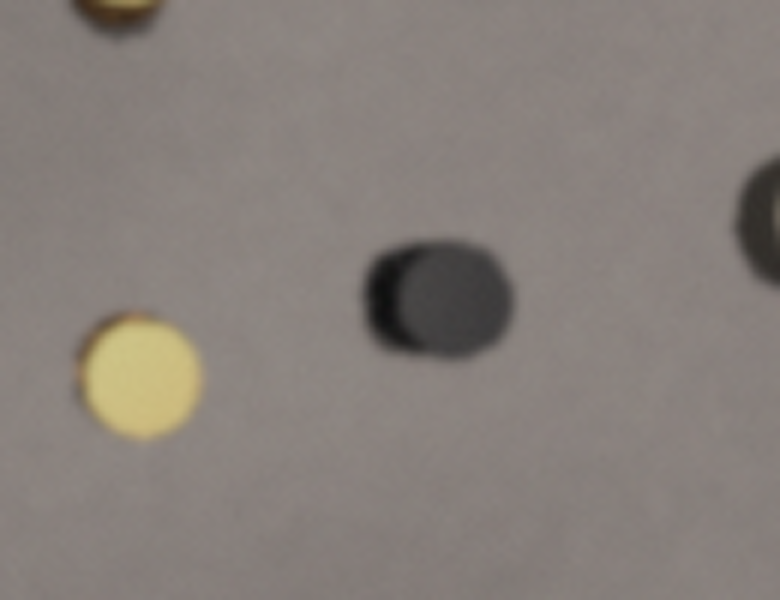

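View pics/z3.png

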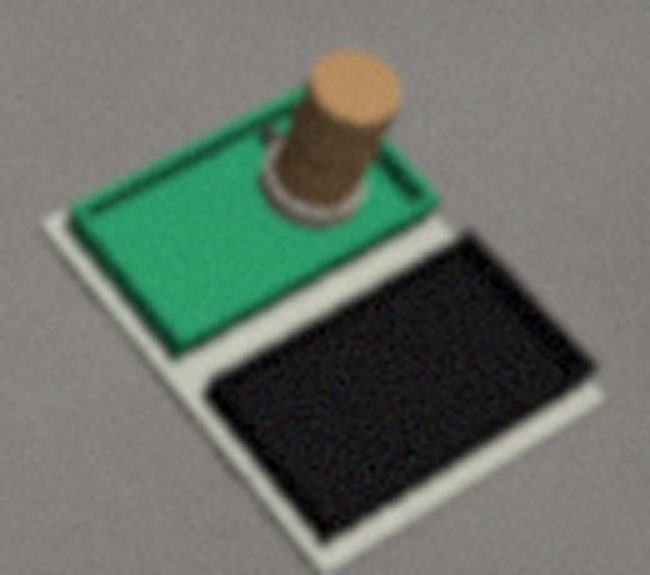

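View pics/z4.png

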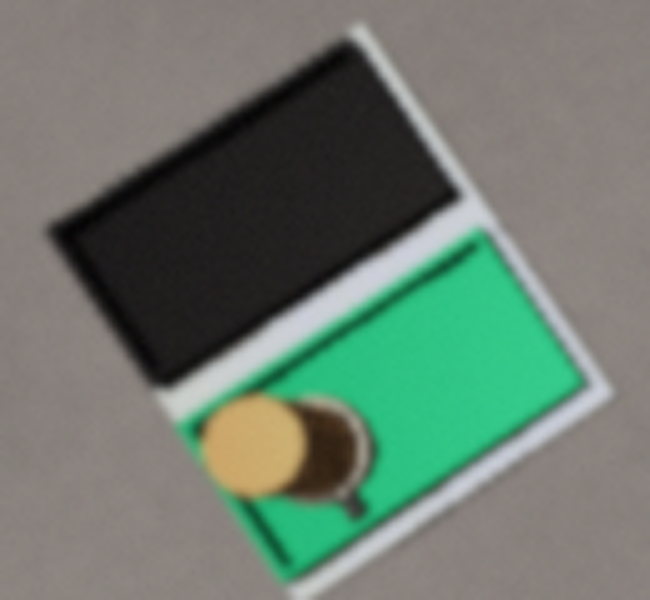

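```bash
cat > h.py <<'E'
import numpy as np,cv2
from scipy.optimize import least_squares
from rig import bot
np.set_printoptions(precision=4,suppress=True)
def cam(n,st=None):
    i=bot.camera_info(n)
    if n=="wrist":
        T=np.eye(4);T[:3,:3]=st["tcp_rot"];T[:3,3]=st["position"]
        V=np.linalg.inv(T@i["mount"])
    else: V=i["view"]
    return i["camera_matrix"],i["k1"],V
def proj(c,P):
    K,k,V=c
    q=np.atleast_2d(P)@V[:3,:3].T+V[:3,3]
    a=q[:,:2]/q[:,2:]; a=a*(1+k*(a**2).sum(1,keepdims=True))
    return a*[K[0,0],K[1,1]]+[K[0,2],K[1,2]]
def ray(c,uv):
    K,k,V=c
    d=cv2.undistortPoints(np.array([[uv]],float),K,np.array([k,0,0,0.]))[0,0]
    R=V[:3,:3]; v=R.T@np.r_[d,1]; o=-R.T@V[:3,3]
    return o,v/np.linalg.norm(v)
def atz(c,uv,z):
    o,v=ray(c,uv); return o+v*(z-o[2])/v[2]
def tri(obs):
    A=0;b=0
    for c,uv in obs:
        o,v=ray(c,uv); M=np.eye(3)-np.outer(v,v); A=A+M;b=b+M@o
    P=np.linalg.solve(A,b)
    return P,[np.linalg.norm(proj(c,P)[0]-uv) for c,uv in obs]
def z(x0,y0,k,x,y): return np.array([x0+(x+.5)/k-.5,y0+(y+.5)/k-.5])
E
python3 - <<'E'
from h import *
S=cam("scene");T=cam("top")
s1=lambda x,y:z(180,160,6,x,y); s3=lambda x,y:z(345,190,5,x,y)
t2=lambda x,y:z(260,140,6,x,y);t2b=lambda x,y:z(260,190,6,x,y);t4=lambda x,y:z(70,130,5,x,y)
for n,a,b in [("A",s1(549,106),t2b(142,378)),("B",s1(527,424),t2(127,247)),("C",s1(117,472),t2(532,157)),("fix",s3(355,88),t4(255,446))]:
    P,e=tri([(S,a),(T,b)]);print(n,P,e,atz(S,a,P[2]),atz(T,b,P[2]))
bl=[(210,388,462,195),(325,540,350,40),(595,370,52,230),(470,235,165,385)]
gr=[(72,218,590,383),(300,88,290,582),(438,200,182,425),(178,355,487,230)]
W=[]
for q in bl+gr:
    P,e=tri([(S,s3(q[0],q[1])),(T,t4(q[2],q[3]))]);W.append(P);print(P,e)
W=np.array(W)
# local: x dir: fixed core at x=-34,green y=-48
hx,hy=72,39
def loc(cy,sg): return [(sx*hx,cy+sy*hy) for sx,sy in sg]
# order guess: try all 2 yaw assignments by fitting with nearest corner
L=np.array([(sx*hx,cy+sy*hy) for cy in(48,-48) for sx in(-1,1) for sy in(-1,1)])/1000.
best=None
for y0 in np.arange(0,6.28,.3):
    def f(p):
        c,s=np.cos(p[2]),np.sin(p[2]);Q=L@np.array([[c,s],[-s,c]])+p[:2]
        r=[]
        for k,P in enumerate(W):
            q=Q[:4] if k<4 else Q[4:]
            d=q-P[:2];j=np.argmin((d**2).sum(1));r+=list(d[j])
        return r
    o=least_squares(f,[*W[:,:2].mean(0),y0])
    if best is None or o.cost<best.cost:best=o
p=best.x;print("board",p,np.degrees(p[2]),best.cost,np.array(f(p)).reshape(-1,2)*1000)
c,s=np.cos(p[2]),np.sin(p[2])
for n,l in dict(b1=(-34,48),b2=(34,48),fix=(-34,-48),g=(34,-48)).items():
    print(n,np.array(l)/1000@np.array([[c,s],[-s,c]])+p[:2])
E
```

```text
A [ 0.4671 -0.1085  0.0749] [np.float64(0.28020657449371594), np.float64(0.3194567741399882)] [ 0.4671 -0.1091  0.0749] [ 0.4671 -0.1079  0.0749]
B [ 0.6066 -0.1076  0.0742] [np.float64(0.2496416366853196), np.float64(0.25502427991127125)] [ 0.6066 -0.1081  0.0742] [ 0.6066 -0.1071  0.0742]
C [ 0.6332 -0.2412  0.0741] [np.float64(0.09598680388514925), np.float64(0.0970798104168937)] [ 0.6332 -0.2414  0.0741] [ 0.6332 -0.241   0.0741]
fix [0.54   0.1952 0.0859] [np.float64(0.26336021786194086), np.float64(0.30537468375070315)] [0.5402 0.1946 0.0859] [0.5401 0.1958 0.0859]
[0.6454 0.138  0.016 ] [np.float64(0.5023854535443981), np.float64(0.5085192796898728)]
[0.7112 0.18   0.0165] [np.float64(1.111372209466352), np.float64(1.0892230594204304)]
[0.6329 0.2994 0.023 ] [np.float64(0.04566258449900341), np.float64(0.05000674295332197)]
[0.5686 0.2564 0.0226] [np.float64(0.876307486869849), np.float64(0.9840383294863022)]
[0.5653 0.0859 0.0172] [np.float64(0.49467440294984266), np.float64(0.5240975847202004)]
[0.487  0.2015 0.0168] [np.float64(2.2129045199068913), np.float64(2.5892365993233715)]
[0.5519 0.2468 0.0245] [np.float64(0.07928669063583817), np.float64(0.09003153744819839)]
[0.6304 0.127  0.016 ] [np.float64(0.09469860089065925), np.float64(0.09665939011044965)]
board [0.5991 0.1919 5.2946] 303.36098421343246 9.327351890043372e-06 [[ 0.8301 -1.293 ]
 [ 0.1829 -0.4225]
 [-0.7654  0.4883]
 [-1.6179  0.5201]
 [ 0.6718 -2.0344]
 [-0.153   2.6472]
 [ 0.0612  0.2872]
 [ 0.7903 -0.1929]]
b1 [0.6205 0.2467]
b2 [0.6579 0.1899]
fix [0.5403 0.1939]
g [0.5777 0.1371]
```

The triangulated tops and the board fit agree to about 1–2 mm. The fixed core is predicted at (0.540, 0.194) and seen at (0.540, 0.195). The jaws must lie along the board's y axis (33.4° in world) so the open fingers clear the neighbouring cores. I'll start with core C.

Call:
carry_out([
  [0.25, -0.1, 0, 0, 0, -0.1],
  [0.5, -0.2, 0, 0, 0, -0.2],
  [0.75, -0.3, 0, 0, 0, -0.3],
  [1, -0.43, 0, 0, 0, -0.4],
  [1, -0.43, 0, 0, 0, -0.5],
  [1, -0.43, 0, 0, 0, -0.6],
  [1, -0.43, 0, 0, 0, -0.7],
  [1, -0.43, 0, 0, 0, -0.8],
  [1, -0.43, 0, 0, 0, -0.9],
  [1, -0.43, 0, 0, 0, -1],
  [1, -0.43, 0, 0, 0, -1],
], jaw=1)

```text
time_s: 1.52
position: [0.3222, -0.4752, 0.2064]
tcp_rot: [[-0.236, 0.972, -0.0], [0.972, 0.236, 0.002], [0.002, 0.0, -1.0]]
force: [0.3, -0.3, -0.3]
opening: 1.001
```

```bash
cat > plan.py <<'E'
import sys
from h import *
from scipy.spatial.transform import Rotation as Ro
def plan(g,yaw=33.36):
    s=bot.read_state();R=s["tcp_rot"];a=np.radians(yaw)
    y=np.array([np.cos(a),np.sin(a),0]);zz=np.array([0,0,-1.]);G=np.c_[np.cross(y,zz),y,zz]
    d=R.T@(np.array(g)-s["position"])/.2
    rv=Ro.from_matrix(R.T@G).as_rotvec()/(np.pi/2)
    print("t",round(s["time_s"],2),"pos",s["position"],"F",s["force"],"open",round(s["opening"],3),"j",s["joint_positions"])
    print("shift",d,"turn",rv,"tool y ang",np.degrees(np.arctan2(R[1,1],R[0,1])))
if __name__=="__main__": plan([float(v) for v in sys.argv[1:4]])
E
python3 plan.py .6332 -.2412 .2
```

```text
t 1.52 pos [ 0.3222 -0.4752  0.2064] F [ 0.2749 -0.2775 -0.2588] open 1.001 j [-67.0312  26.402   89.4912   0.0371  64.238  -80.6783]
shift [0.7706 1.7871 0.0342] turn [ 0.0004 -0.0015 -0.2192] tool y ang 13.630863510502891
```

Call:
carry_out([
  [0.1, 0.25, 0, 0, 0, -0.1],
  [0.2, 0.5, 0, 0, 0, -0.219],
  [0.3, 0.75, 0, 0, 0, -0.219],
  [0.43, 1, 0, 0, 0, -0.219],
  [0.43, 1, 0, 0, 0, -0.219],
])

```text
time_s: 2.15
position: [0.4988, -0.3413, 0.2064]
tcp_rot: [[-0.552, 0.834, 0.0], [0.834, 0.552, 0.003], [0.003, 0.002, -1.0]]
force: [-0.6, -0.6, 0.1]
opening: 1.0
```

```bash
python3 plan.py .6332 -.2412 .2; python3 - <<'E'
from h import *
s=bot.read_state();cv2.imwrite("pics/w1.png",bot.capture("wrist"))
print(proj(cam("wrist",s),[[.6332,-.2412,.0755],[.6066,-.1076,.0755]]))
E
```

```text
t 2.15 pos [ 0.4988 -0.3413  0.2064] F [-0.601  -0.5898  0.1332] open 1.0 j [-45.036   28.7174  85.1216   0.1489  66.2825 -78.6172]
shift [0.0463 0.8364 0.0339] turn [ 0.0012 -0.0016  0.0018] tool y ang 33.52103164051595
[[453.4173 185.1695]
 [526.0106  47.8093]]
```

View pics/w1.png

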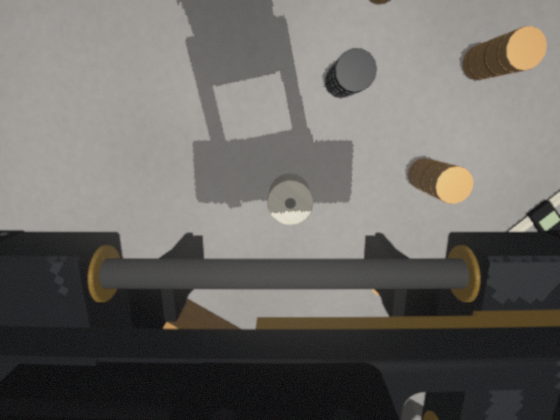

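The wrist view agrees with the triangulation. Core C's top is at (454,184) against (453,185) predicted, and B is at (526,48) against (526,48). Next I move over C.

Call:
carry_out([
  [0.01, 0.2, 0, 0, 0, 0],
  [0.02, 0.45, 0, 0, 0, 0],
  [0.045, 0.7, 0, 0, 0, 0],
  [0.046, 0.836, 0, 0, 0, 0],
  [0.046, 0.836, 0.1, 0, 0, 0.002],
  [0.046, 0.836, 0.1, 0, 0, 0.002],
])

```text
time_s: 2.95
position: [0.6297, -0.2435, 0.1845]
tcp_rot: [[-0.546, 0.837, -0.005], [0.837, 0.546, 0.004], [0.007, -0.002, -1.0]]
force: [-0.5, 0.2, -0.4]
opening: 1.0
```

```bash
python3 plan.py .6332 -.2412 .048; python3 - <<'E'
from h import *
s=bot.read_state();cv2.imwrite("pics/w2.png",bot.capture("wrist"))
print(proj(cam("wrist",s),[[.6332,-.2412,.0755],[.6066,-.1076,.0755]]))
E
```

```text
t 2.95 pos [ 0.6297 -0.2435  0.1845] F [-0.5126  0.182  -0.4206] open 1.0 j [-30.6318  35.6919  75.2406   0.059   69.4602 -63.776 ]
shift [-0.0042  0.0224  0.6824] turn [-0.0014 -0.0042 -0.0026] tool y ang 33.12376804205316
[[288.1185 199.9353]
 [350.2549  50.6279]]
```

View pics/w2.png

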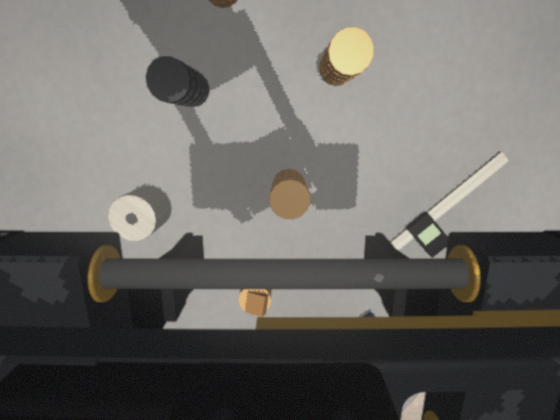

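Call:
carry_out([
  [-0.004, 0.022, 0.1, 0, -0.004, -0.002],
  [-0.004, 0.022, 0.2, 0, -0.004, -0.002],
  [-0.004, 0.022, 0.3, 0, -0.004, -0.002],
  [-0.004, 0.022, 0.4, 0, -0.004, -0.002],
  [-0.004, 0.022, 0.5, 0, -0.004, -0.002],
  [-0.004, 0.022, 0.6, 0, -0.004, -0.002],
  [-0.004, 0.022, 0.68, 0, -0.004, -0.002],
  [-0.004, 0.022, 0.68, 0, -0.004, -0.002],
  [-0.004, 0.022, 0.68, 0, -0.004, -0.002],
])

```text
time_s: 4.12
position: [0.6345, -0.2421, 0.05]
tcp_rot: [[-0.549, 0.836, 0.001], [0.836, 0.549, -0.003], [-0.003, -0.001, -1.0]]
force: [0.1, -0.2, -0.3]
opening: 0.999
```

Call:
carry_out([
  [0, 0, 0, 0, 0, 0],
  [0, 0, 0, 0, 0, 0],
  [0, 0, 0, 0, 0, 0],
  [0, 0, 0, 0, 0, 0],
  [0, 0, 0, 0, 0, 0],
  [0, 0, 0, 0, 0, 0],
  [0, 0, 0, 0, 0, 0],
  [0, 0, 0, 0, 0, 0],
], jaw=-1)

```text
time_s: 5.12
position: [0.6345, -0.2421, 0.05]
tcp_rot: [[-0.549, 0.836, 0.001], [0.836, 0.549, -0.002], [-0.003, -0.001, -1.0]]
force: [0.8, 0.4, 0.2]
opening: 0.425
```

```bash
python3 plan.py .6205 .2467 .2
```

```text
t 5.12 pos [ 0.6345 -0.2421  0.05  ] F [0.8342 0.4421 0.1507] open 0.425 j [-30.2449  44.9781  80.3101  -0.1148  54.5944 -63.4791]
shift [ 2.0792  1.2828 -0.7562] turn [-0.0004  0.0016 -0.0007] tool y ang 33.30058239292847
```

The opening is 0.425 (about 37 mm), so the core is held at TCP z 0.050. Lifting it.

Call:
carry_out([
  [0, 0, -0.05, 0, 0, 0],
  [0, 0, -0.15, 0, 0, 0],
  [0, 0, -0.3, 0, 0, 0],
  [0, 0, -0.45, 0, 0, 0],
  [0, 0, -0.6, 0, 0, 0],
  [0, 0, -0.7, 0, 0, 0],
  [0.1, 0.06, -0.75, 0, 0, 0],
  [0.25, 0.15, -0.75, 0, 0, 0],
  [0.4, 0.25, -0.75, 0, 0, 0],
  [0.55, 0.34, -0.75, 0, 0, 0],
  [0.7, 0.43, -0.75, 0, 0, 0],
  [0.85, 0.52, -0.75, 0, 0, 0],
  [1, 0.61, -0.75, 0, 0, 0],
  [1, 0.61, -0.75, 0, 0, 0],
])

```text
time_s: 6.88
position: [0.6248, -0.003, 0.1994]
tcp_rot: [[-0.553, 0.833, -0.001], [0.833, 0.553, -0.001], [0.0, -0.001, -1.0]]
force: [0.1, -0.7, -2.0]
opening: 0.426
```

```bash
python3 plan.py .6205 .2467 .2
```

```text
t 6.88 pos [ 0.6248 -0.003   0.1994] F [ 0.086  -0.7302 -2.0314] open 0.426 j [-10.4838  30.7255  82.5359  -0.0572  66.7986 -44.0243]
shift [ 1.0522  0.6725 -0.004 ] turn [-0.0009 -0.      0.0023] tool y ang 33.56310859440455
```

Call:
carry_out([
  [0.1, 0.06, 0, 0, 0, 0],
  [0.25, 0.16, 0, 0, 0, 0],
  [0.4, 0.26, 0, 0, 0, 0],
  [0.55, 0.36, 0, 0, 0, 0],
  [0.7, 0.46, 0, 0, 0, 0],
  [0.82, 0.55, 0, 0, 0, 0],
  [0.92, 0.62, 0, 0, 0, 0.002],
  [1, 0.67, 0, 0, 0, 0.002],
  [1, 0.67, 0, 0, 0, 0.002],
  [1, 0.67, 0, 0, 0, 0.002],
])

```text
time_s: 8.12
position: [0.6257, 0.2368, 0.1991]
tcp_rot: [[-0.55, 0.835, -0.002], [0.835, 0.55, -0.002], [-0.0, -0.002, -1.0]]
force: [-0.2, 0.6, -1.7]
opening: 0.429
```

```bash
python3 plan.py .6205 .2467 .07; python3 - <<'E'
from h import *
s=bot.read_state();im=bot.capture("wrist")
C=cam("wrist",s);a=np.radians(-56.64);c,sn=np.cos(a),np.sin(a)
def w(l,zz):return np.r_[np.array(l)/1000@np.array([[c,sn],[-sn,c]])+[.5991,.1919],zz]
for cy in(48,-48):
  P=[w((sx*72,cy+sy*39),.027) for sx,sy in((-1,-1),(-1,1),(1,1),(1,-1))]
  cv2.polylines(im,[proj(C,P).astype(int)],True,(0,0,255),1)
for l in((-34,48),(34,48),(34,-48)):
  cv2.circle(im,tuple(int(v) for v in proj(C,[w(l,.012)])[0]),3,(0,255,255),-1)
cv2.imwrite("pics/w3.png",im)
E
```

```text
t 8.12 pos [0.6257 0.2368 0.1991] F [-0.1973  0.617  -1.6665] open 0.429 j [ 11.2146  34.2363  75.6301  -0.0722  70.2412 -22.1225]
shift [0.0558 0.0068 0.6456] turn [-0.0014  0.0002  0.    ] tool y ang 33.36156118544902
```

View pics/w3.png

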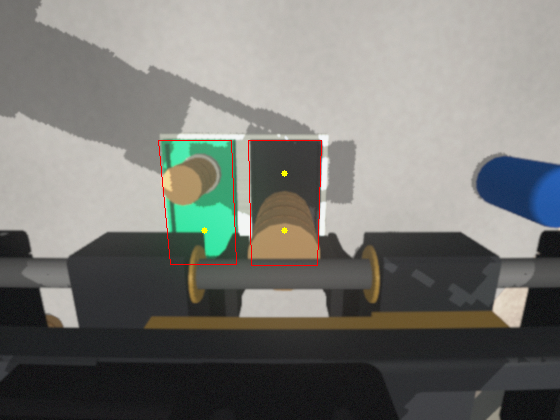

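The rim outlines from my board fit overlay the real trays well (black rim x 249–322, y 140–265). The held core is at about (285,235). Lowering to b1, the far place in the black tray.

Call:
carry_out([
  [0.03, 0, 0, 0, 0, 0],
  [0.056, 0.007, 0.05, 0, 0, 0],
  [0.056, 0.007, 0.15, 0, 0, 0],
  [0.056, 0.007, 0.25, 0, 0, 0],
  [0.056, 0.007, 0.35, 0, 0, 0],
  [0.056, 0.007, 0.45, 0, 0, 0],
  [0.056, 0.007, 0.55, 0, 0, 0],
  [0.056, 0.007, 0.62, 0, 0, 0],
  [0.056, 0.007, 0.65, 0, 0, 0],
  [0.056, 0.007, 0.66, 0, 0, 0],
  [0.056, 0.007, 0.66, 0, 0, 0],
])

```text
time_s: 9.55
position: [0.6211, 0.2467, 0.0677]
tcp_rot: [[-0.549, 0.836, -0.0], [0.836, 0.549, -0.001], [-0.001, -0.001, -1.0]]
force: [0.8, -0.1, -2.2]
opening: 0.426
```

```bash
python3 plan.py .6205 .2467 .062
```

```text
t 9.55 pos [0.6211 0.2467 0.0677] F [ 0.8108 -0.1051 -2.2259] open 0.426 j [ 12.1257  42.999   81.4809  -0.0688  55.5589 -21.1622]
shift [ 0.0019 -0.0025  0.0284] turn [-0.0006  0.0004 -0.0004] tool y ang 33.32685991565859
```

Call:
carry_out([
  [0, 0, 0.005, 0, 0, 0],
  [0, 0, 0.01, 0, 0, 0],
  [0, 0, 0.015, 0, 0, 0],
  [0, 0, 0.02, 0, 0, 0],
  [0, 0, 0.025, 0, 0, 0],
  [0, 0, 0.025, 0, 0, 0],
])

```text
time_s: 10.3
position: [0.621, 0.2466, 0.0625]
tcp_rot: [[-0.549, 0.836, -0.001], [0.836, 0.549, -0.001], [-0.001, -0.001, -1.0]]
force: [0.5, 0.0, -2.3]
opening: 0.426
```

Call:
carry_out([
  [0, 0, 0.002, 0, 0, 0],
  [0, 0, 0.004, 0, 0, 0],
  [0, 0, 0.004, 0, 0, 0],
])

```text
time_s: 10.68
position: [0.6211, 0.2467, 0.062]
tcp_rot: [[-0.549, 0.836, -0.001], [0.836, 0.549, -0.001], [-0.001, -0.001, -1.0]]
force: [-0.0, 0.3, 0.0]
opening: 0.424
```

The force went from -2.3 to 0 N, so the tray floor now carries the weight. Releasing.

Call:
carry_out([
  [0, 0, 0, 0, 0, 0],
  [0, 0, 0, 0, 0, 0],
  [0, 0, 0, 0, 0, 0],
  [0, 0, 0, 0, 0, 0],
  [0, 0, 0, 0, 0, 0],
  [0, 0, 0, 0, 0, 0],
], jaw=1)

```text
time_s: 11.42
position: [0.6211, 0.2467, 0.0619]
tcp_rot: [[-0.549, 0.836, -0.001], [0.836, 0.549, -0.001], [-0.001, -0.001, -1.0]]
force: [-0.1, -0.1, 0.4]
opening: 0.97
```

Call:
carry_out([
  [0, 0, -0.1, 0, 0, 0],
  [0, 0, -0.2, 0, 0, 0],
  [0, 0, -0.35, 0, 0, 0],
  [0, 0, -0.5, 0, 0, 0],
  [0, 0, -0.65, 0, 0, 0],
  [0, 0, -0.7, 0, 0, 0],
  [-0.2, 0, -0.7, 0, 0, 0],
  [-0.45, 0, -0.7, 0, 0, 0],
  [-0.7, 0, -0.7, 0, 0, 0],
  [-1, 0, -0.7, 0, 0, 0],
  [-1, 0, -0.7, 0, 0, 0],
])

```text
time_s: 12.8
position: [0.7331, 0.0746, 0.2015]
tcp_rot: [[-0.545, 0.839, 0.001], [0.839, 0.545, -0.003], [-0.003, -0.001, -1.0]]
force: [-0.2, 0.5, -0.3]
opening: 1.0
```

```bash
python3 plan.py .6066 -.1076 .2; python3 - <<'E'
from h import *
cv2.imwrite("pics/s4.png",bot.capture("scene"))
cv2.imwrite("pics/w4.png",bot.capture("wrist"))
E
```

```text
t 12.8 pos [0.7331 0.0746 0.2015] F [-0.227   0.5347 -0.3193] open 1.0 j [ -2.7869  39.6736  64.1759  -0.1542  76.1083 -35.7475]
shift [-0.4195 -1.0267  0.0094] turn [-0.0006  0.0016 -0.004 ] tool y ang 32.99751339400024
```

View pics/s4.png

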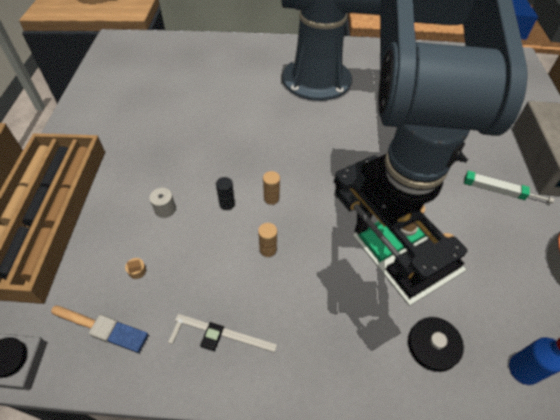

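View pics/w4.png

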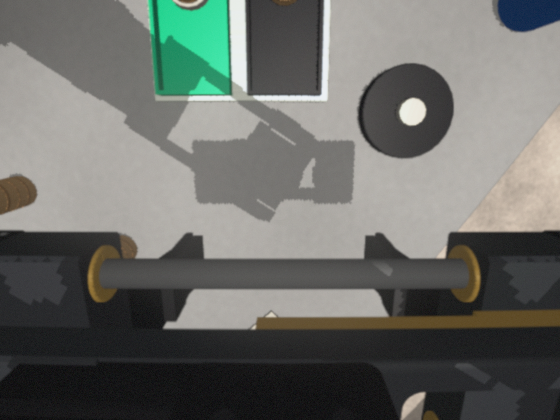

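In the wrist view the first core's foot is at (285,0), inside the black tray. I'll check it more fully once the arm is clear. Next is core B.

Call:
carry_out([
  [-0.1, -0.25, 0, 0, 0, -0.004],
  [-0.2, -0.5, 0, 0, 0, -0.004],
  [-0.3, -0.75, 0, 0, 0, -0.004],
  [-0.4, -0.95, 0, 0, 0, -0.004],
  [-0.42, -1, 0, 0, 0, -0.004],
  [-0.42, -1, 0, 0, 0, -0.004],
  [-0.42, -1, 0, 0, 0, -0.004],
])

```text
time_s: 13.78
position: [0.6099, -0.099, 0.2019]
tcp_rot: [[-0.555, 0.832, -0.002], [0.832, 0.555, 0.0], [0.001, -0.001, -1.0]]
force: [0.3, 1.7, 0.0]
opening: 1.004
```

```bash
python3 plan.py .6066 -.1076 .05; python3 - <<'E'
from h import *
s=bot.read_state();cv2.imwrite("pics/w5.png",bot.capture("wrist"))
print(proj(cam("wrist",s),[[.6066,-.1076,.0755],[.6066,-.1076,.0]]))
cv2.imwrite("pics/t5.png",bot.capture("top"))
E
```

```text
t 13.78 pos [ 0.6099 -0.099   0.2019] F [0.3424 1.6851 0.0024] open 1.004 j [-19.5504  30.052   83.3934  -0.0263  66.6495 -53.2456]
shift [-0.0275 -0.0369  0.7594] turn [-0.0008 -0.0007  0.0038] tool y ang 33.705740159427954
[[275.6073 200.5415]
 [277.1265 185.6396]]
```

View pics/w5.png

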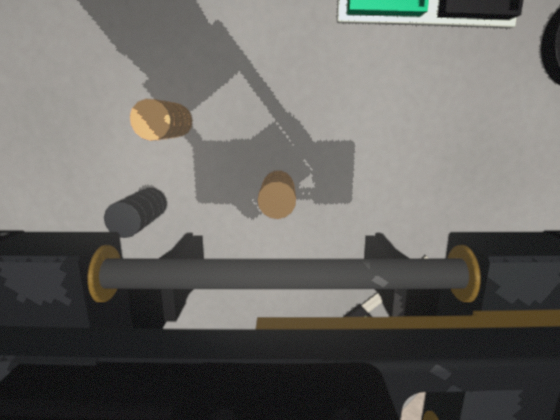

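View pics/t5.png

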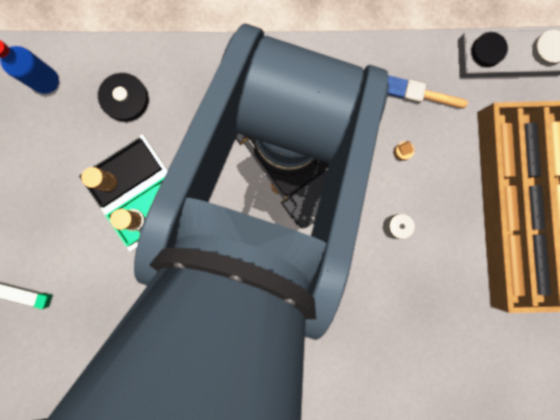

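The top view shows the first core standing in the black tray, with its top at (96,178). In the wrist view B is at (278,197) against (276,200) predicted. Descending on B.

Call:
carry_out([
  [-0.027, -0.037, 0, 0, 0, 0.004],
  [-0.027, -0.037, 0.1, 0, 0, 0.004],
  [-0.027, -0.037, 0.25, 0, 0, 0.004],
  [-0.027, -0.037, 0.4, 0, 0, 0.004],
  [-0.027, -0.037, 0.5, 0, 0, 0.004],
  [-0.027, -0.037, 0.6, 0, 0, 0.004],
  [-0.027, -0.037, 0.7, 0, 0, 0.004],
  [-0.027, -0.037, 0.76, 0, 0, 0.004],
  [-0.027, -0.037, 0.76, 0, 0, 0.004],
  [-0.027, -0.037, 0.76, 0, 0, 0.004],
])

```text
time_s: 15.12
position: [0.6071, -0.108, 0.0503]
tcp_rot: [[-0.55, 0.835, -0.001], [0.835, 0.55, -0.001], [-0.0, -0.001, -1.0]]
force: [-0.5, -0.0, 0.2]
opening: 1.003
```

Call:
carry_out([
  [0, 0, 0, 0, 0, 0],
  [0, 0, 0, 0, 0, 0],
  [0, 0, 0, 0, 0, 0],
  [0, 0, 0, 0, 0, 0],
  [0, 0, 0, 0, 0, 0],
  [0, 0, 0, 0, 0, 0],
  [0, 0, 0, 0, 0, 0],
  [0, 0, 0, 0, 0, 0],
], jaw=-1)

```text
time_s: 16.12
position: [0.6071, -0.108, 0.0503]
tcp_rot: [[-0.55, 0.835, -0.001], [0.835, 0.55, -0.001], [-0.0, -0.001, -1.0]]
force: [-0.1, -0.7, 0.8]
opening: 0.421
```

```bash
python3 plan.py .5777 .1371 .2
```

```text
t 16.12 pos [ 0.6071 -0.108   0.0503] F [-0.0952 -0.6702  0.8417] open 0.421 j [-20.4328  41.3435  90.0552  -0.0601  48.6339 -53.7545]
shift [ 1.1044  0.5504 -0.7492] turn [-0.0006  0.      0.    ] tool y ang 33.36149774131863
```

Call:
carry_out([
  [0, 0, -0.05, 0, 0, 0],
  [0, 0, -0.15, 0, 0, 0],
  [0, 0, -0.3, 0, 0, 0],
  [0, 0, -0.45, 0, 0, 0],
  [0, 0, -0.6, 0, 0, 0],
  [0, 0, -0.7, 0, 0, 0],
  [0.1, 0.05, -0.75, 0, 0, 0],
  [0.25, 0.12, -0.75, 0, 0, 0],
  [0.4, 0.2, -0.75, 0, 0, 0],
  [0.55, 0.27, -0.75, 0, 0, 0],
  [0.7, 0.35, -0.75, 0, 0, 0],
  [0.82, 0.42, -0.75, 0, 0, 0],
  [0.92, 0.48, -0.75, 0, 0, 0],
  [1, 0.55, -0.75, 0, 0, 0],
  [1, 0.55, -0.75, 0, 0, 0],
  [1, 0.55, -0.75, 0, 0, 0],
])

```text
time_s: 18.12
position: [0.5889, 0.1194, 0.1999]
tcp_rot: [[-0.55, 0.835, -0.001], [0.835, 0.55, -0.001], [-0.0, -0.002, -1.0]]
force: [-0.0, 0.4, -3.0]
opening: 0.423
```

```bash
python3 plan.py .5777 .1371 .0675; python3 - <<'E'
from h import *
cv2.imwrite("pics/w6.png",bot.capture("wrist"))
E
```

```text
t 18.12 pos [0.5889 0.1194 0.1999] F [-0.04    0.3526 -3.0163] open 0.423 j [  0.8512  28.8661  86.0379  -0.0688  65.1795 -32.4942]
shift [0.1048 0.003  0.6622] turn [-0.0012  0.0001  0.0002] tool y ang 33.37429960810594
```

View pics/w6.png

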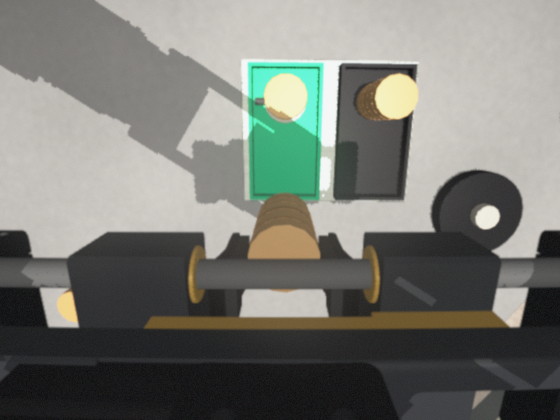

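The first core stands upright in the black tray at (385,97), and the fixed one is at (285,97). The held core is lined up with green's free place. Lowering.

Call:
carry_out([
  [0.05, 0, 0, 0, 0, 0],
  [0.105, 0.003, 0, 0, 0, 0],
  [0.105, 0.003, 0.08, 0, 0, 0],
  [0.105, 0.003, 0.2, 0, 0, 0],
  [0.105, 0.003, 0.32, 0, 0, 0],
  [0.105, 0.003, 0.45, 0, 0, 0],
  [0.105, 0.003, 0.55, 0, 0, 0],
  [0.105, 0.003, 0.62, 0, 0, 0],
  [0.105, 0.003, 0.65, 0, 0, 0],
  [0.105, 0.003, 0.66, 0, 0, 0],
  [0.105, 0.003, 0.665, 0, 0, 0],
  [0.105, 0.003, 0.67, 0, 0, 0],
  [0.105, 0.003, 0.675, 0, 0, 0],
  [0.105, 0.003, 0.68, 0, 0, 0],
  [0.105, 0.003, 0.68, 0, 0, 0],
])

```text
time_s: 20.05
position: [0.5778, 0.1368, 0.064]
tcp_rot: [[-0.55, 0.835, -0.001], [0.835, 0.55, -0.001], [-0.0, -0.002, -1.0]]
force: [0.2, 0.0, -2.6]
opening: 0.425
```

```bash
python3 plan.py .5777 .1371 .062
```

```text
t 20.05 pos [0.5778 0.1368 0.064 ] F [ 0.1864  0.0168 -2.5804] open 0.425 j [  2.5737  38.9025  93.1368  -0.0725  48.0412 -30.711 ]
shift [0.0015 0.0007 0.01  ] turn [-0.0011  0.0001 -0.0003] tool y ang 33.33320406261553
```

Call:
carry_out([
  [0, 0, 0.003, 0, 0, 0],
  [0, 0, 0.006, 0, 0, 0],
  [0, 0, 0.009, 0, 0, 0],
  [0, 0, 0.009, 0, 0, 0],
])

```text
time_s: 20.55
position: [0.5778, 0.1368, 0.0623]
tcp_rot: [[-0.549, 0.835, -0.001], [0.835, 0.549, -0.001], [-0.0, -0.002, -1.0]]
force: [0.6, 0.8, -1.7]
opening: 0.426
```

Call:
carry_out([
  [0, 0, 0.002, 0, 0, 0],
  [0, 0, 0.003, 0, 0, 0],
  [0, 0, 0.003, 0, 0, 0],
])

```text
time_s: 20.92
position: [0.5779, 0.1368, 0.0622]
tcp_rot: [[-0.55, 0.835, -0.001], [0.835, 0.55, -0.001], [-0.0, -0.001, -1.0]]
force: [-1.5, 0.8, 3.8]
opening: 0.427
```

The force is now +3.8 N, so the core is resting on the floor. I'll release it, lift, and head to core A.

Call:
carry_out([
  [0, 0, 0, 0, 0, 0],
  [0, 0, 0, 0, 0, 0],
  [0, 0, 0, 0, 0, 0],
  [0, 0, 0, 0, 0, 0],
  [0, 0, 0, 0, 0, 0],
  [0, 0, 0, 0, 0, 0],
  [0, 0, 0, 0, 0, 0],
], jaw=1)

```text
time_s: 21.8
position: [0.5779, 0.1368, 0.0622]
tcp_rot: [[-0.55, 0.835, -0.001], [0.835, 0.55, -0.001], [-0.0, -0.001, -1.0]]
force: [-0.1, 0.5, 0.1]
opening: 0.989
```

Call:
carry_out([
  [0, 0, -0.1, 0, 0, 0],
  [0, 0, -0.2, 0, 0, 0],
  [0, 0, -0.35, 0, 0, 0],
  [0, 0, -0.5, 0, 0, 0],
  [0, 0, -0.65, 0, 0, 0],
  [0, 0, -0.7, 0, 0, 0],
  [-0.15, -0.2, -0.7, 0, 0, 0],
  [-0.3, -0.4, -0.7, 0, 0, 0],
  [-0.45, -0.6, -0.7, 0, 0, 0],
  [-0.6, -0.8, -0.7, 0, 0, 0],
  [-0.72, -1, -0.7, 0, 0, 0],
  [-0.72, -1, -0.7, 0, 0, 0],
])

```text
time_s: 23.3
position: [0.4885, -0.0955, 0.2017]
tcp_rot: [[-0.545, 0.838, -0.003], [0.838, 0.545, -0.001], [0.001, -0.003, -1.0]]
force: [-0.3, 1.0, 0.2]
opening: 1.002
```

```bash
python3 plan.py .4671 -.1085 .2; python3 - <<'E'
from h import *
s=bot.read_state();cv2.imwrite("pics/w7.png",bot.capture("wrist"))
print(proj(cam("wrist",s),[[.4671,-.1085,.0755]]))
E
```

```text
t 23.3 pos [ 0.4885 -0.0955  0.2017] F [-0.2917  1.0317  0.1761] open 1.002 j [-23.8837  20.9755 100.2846  -0.1187  58.8854 -56.8773]
shift [ 0.0038 -0.1249  0.0087] turn [-0.0018 -0.0007 -0.0034] tool y ang 33.055198773739036
[[257.7212 194.4321]]
```

View pics/w7.png

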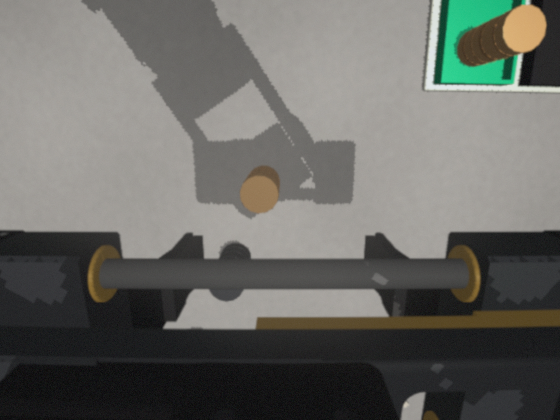

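The second core stands in the green tray, foot at (475,48). Core A is at (260,189), within a few pixels of the prediction. Moving over A and down.

Call:
carry_out([
  [0.004, -0.06, 0, 0, 0, -0.003],
  [0.004, -0.125, 0, 0, 0, -0.003],
  [0.004, -0.125, 0, 0, 0, -0.003],
  [0.004, -0.125, 0.1, 0, 0, -0.003],
  [0.004, -0.125, 0.25, 0, 0, -0.003],
  [0.004, -0.125, 0.4, 0, 0, -0.003],
  [0.004, -0.125, 0.5, 0, 0, -0.003],
  [0.004, -0.125, 0.6, 0, 0, -0.003],
  [0.004, -0.125, 0.7, 0, 0, -0.003],
  [0.004, -0.125, 0.76, 0, 0, -0.003],
  [0.004, -0.125, 0.76, 0, 0, -0.003],
  [0.004, -0.125, 0.76, 0, 0, -0.003],
])

```text
time_s: 24.85
position: [0.4679, -0.1073, 0.0503]
tcp_rot: [[-0.551, 0.835, -0.001], [0.835, 0.551, -0.0], [0.0, -0.001, -1.0]]
force: [-0.5, -0.1, -1.1]
opening: 0.997
```

Call:
carry_out([
  [0, 0, 0, 0, 0, 0],
  [0, 0, 0, 0, 0, 0],
  [0, 0, 0, 0, 0, 0],
  [0, 0, 0, 0, 0, 0],
  [0, 0, 0, 0, 0, 0],
  [0, 0, 0, 0, 0, 0],
  [0, 0, 0, 0, 0, 0],
  [0, 0, 0, 0, 0, 0],
], jaw=-1)

```text
time_s: 25.85
position: [0.4679, -0.1073, 0.0503]
tcp_rot: [[-0.551, 0.835, -0.001], [0.835, 0.551, -0.0], [0.0, -0.001, -1.0]]
force: [0.8, -0.0, 0.5]
opening: 0.422
```

```bash
python3 plan.py .6579 .1899 .2
```

```text
t 25.85 pos [ 0.4679 -0.1073  0.0503] F [ 0.8163 -0.0013  0.4642] open 0.422 j [-26.239   34.7867 110.0985  -0.1071  35.1784 -59.5818]
shift [ 0.7169  1.6103 -0.7506] turn [-0.0009 -0.0003  0.0008] tool y ang 33.430358955926415
```

Call:
carry_out([
  [0, 0, -0.05, 0, 0, 0],
  [0, 0, -0.15, 0, 0, 0],
  [0, 0, -0.3, 0, 0, 0],
  [0, 0, -0.45, 0, 0, 0],
  [0, 0, -0.6, 0, 0, 0],
  [0, 0, -0.7, 0, 0, 0],
  [0.02, 0.1, -0.75, 0, 0, 0],
  [0.06, 0.25, -0.75, 0, 0, 0],
  [0.1, 0.4, -0.75, 0, 0, 0],
  [0.15, 0.55, -0.75, 0, 0, 0],
  [0.2, 0.7, -0.75, 0, 0, 0],
  [0.25, 0.85, -0.75, 0, 0, 0],
  [0.3, 1, -0.75, 0, 0, 0],
  [0.3, 1, -0.75, 0, 0, 0],
])

```text
time_s: 27.6
position: [0.6026, 0.0549, 0.2]
tcp_rot: [[-0.553, 0.833, -0.001], [0.833, 0.553, 0.0], [0.001, -0.001, -1.0]]
force: [-0.5, -0.6, -2.8]
opening: 0.422
```

```bash
python3 plan.py .6579 .1899 .2
```

```text
t 27.6 pos [0.6026 0.0549 0.2   ] F [-0.49   -0.621  -2.8491] open 0.422 j [ -5.3663  29.1666  85.4467  -0.006   65.4491 -38.942 ]
shift [ 0.4095  0.6039 -0.0002] turn [-0.0006 -0.0004  0.0024] tool y ang 33.57811856177726
```

Call:
carry_out([
  [0.06, 0.1, 0, 0, 0, 0.002],
  [0.14, 0.25, 0, 0, 0, 0.002],
  [0.22, 0.4, 0, 0, 0, 0.002],
  [0.28, 0.52, 0, 0, 0, 0.002],
  [0.3, 0.59, 0, 0, 0, 0.002],
  [0.31, 0.604, 0, 0, 0, 0.002],
  [0.31, 0.604, 0, 0, 0, 0.002],
  [0.31, 0.604, 0, 0, 0, 0.002],
])

```text
time_s: 28.6
position: [0.6684, 0.1723, 0.1999]
tcp_rot: [[-0.55, 0.835, -0.002], [0.835, 0.55, -0.0], [0.001, -0.002, -1.0]]
force: [0.9, -0.4, -2.8]
opening: 0.428
```

```bash
python3 plan.py .6579 .1899 .064; python3 - <<'E'
from h import *
cv2.imwrite("pics/w8.png",bot.capture("wrist"))
E
```

```text
t 28.6 pos [0.6684 0.1723 0.1999] F [ 0.8595 -0.377  -2.795 ] open 0.428 j [  5.2076  35.9021  72.1369  -0.0163  72.0706 -28.1321]
shift [0.102  0.0057 0.6798] turn [-0.0012 -0.0004 -0.0002] tool y ang 33.3447638372459
```

View pics/w8.png

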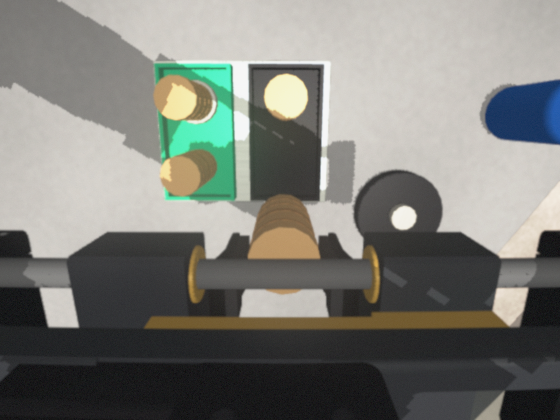

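Green holds two cores, tops at (178,98) and (183,174). Black holds one, top at (286,97). The held core is aligned with black's second place, so I lower it.

Call:
carry_out([
  [0.05, 0, 0, 0, 0, 0],
  [0.102, 0.006, 0, 0, 0, 0],
  [0.102, 0.006, 0, 0, 0, 0],
  [0.102, 0.006, 0.08, 0, 0, 0],
  [0.102, 0.006, 0.2, 0, 0, 0],
  [0.102, 0.006, 0.32, 0, 0, 0],
  [0.102, 0.006, 0.45, 0, 0, 0],
  [0.102, 0.006, 0.55, 0, 0, 0],
  [0.102, 0.006, 0.62, 0, 0, 0],
  [0.102, 0.006, 0.65, 0, 0, 0],
  [0.102, 0.006, 0.66, 0, 0, 0],
  [0.102, 0.006, 0.665, 0, 0, 0],
  [0.102, 0.006, 0.67, 0, 0, 0],
  [0.102, 0.006, 0.675, 0, 0, 0],
  [0.102, 0.006, 0.68, 0, 0, 0],
  [0.102, 0.006, 0.68, 0, 0, 0],
])

```text
time_s: 30.65
position: [0.6581, 0.1901, 0.064]
tcp_rot: [[-0.55, 0.835, -0.002], [0.835, 0.55, -0.0], [0.001, -0.002, -1.0]]
force: [0.6, 0.2, -2.6]
opening: 0.427
```

```bash
python3 plan.py .6579 .1899 .0622
```

```text
t 30.65 pos [0.6581 0.1901 0.064 ] F [ 0.6057  0.1524 -2.6039] open 0.427 j [  6.7864  44.3545  78.827   -0.0083  56.9155 -26.5517]
shift [-0.0002 -0.0011  0.009 ] turn [-0.001  -0.0004 -0.0002] tool y ang 33.342607960309316
```

Call:
carry_out([
  [0, 0, 0.003, 0, 0, 0],
  [0, 0, 0.006, 0, 0, 0],
  [0, 0, 0.009, 0, 0, 0],
  [0, 0, 0.009, 0, 0, 0],
])

```text
time_s: 31.15
position: [0.6581, 0.19, 0.0624]
tcp_rot: [[-0.55, 0.835, -0.002], [0.835, 0.55, -0.0], [0.001, -0.002, -1.0]]
force: [-1.2, 0.6, -0.7]
opening: 0.425
```

Call:
carry_out([
  [0, 0, 0.002, 0, 0, 0],
  [0, 0, 0.002, 0, 0, 0],
])

```text
time_s: 31.4
position: [0.6581, 0.19, 0.0624]
tcp_rot: [[-0.55, 0.835, -0.002], [0.835, 0.55, -0.0], [0.0, -0.002, -1.0]]
force: [-0.8, -0.2, 2.6]
opening: 0.424
```

The force is +2.6 N, so the core is on the floor. I'll release it, lift, and back away.

Call:
carry_out([
  [0, 0, 0, 0, 0, 0],
  [0, 0, 0, 0, 0, 0],
  [0, 0, 0, 0, 0, 0],
  [0, 0, 0, 0, 0, 0],
  [0, 0, 0, 0, 0, 0],
  [0, 0, 0, 0, 0, 0],
  [0, 0, 0, 0, 0, 0],
], jaw=1)

```text
time_s: 32.28
position: [0.6581, 0.19, 0.0623]
tcp_rot: [[-0.55, 0.835, -0.001], [0.835, 0.55, -0.0], [0.0, -0.002, -1.0]]
force: [0.3, -0.5, -1.3]
opening: 0.994
```

Call:
carry_out([
  [0, 0, -0.1, 0, 0, 0],
  [0, 0, -0.2, 0, 0, 0],
  [0, 0, -0.35, 0, 0, 0],
  [0, 0, -0.5, 0, 0, 0],
  [0, 0, -0.65, 0, 0, 0],
  [0, 0, -0.7, 0, 0, 0],
  [-0.2, -0.2, -0.7, 0, 0, 0],
  [-0.4, -0.4, -0.7, 0, 0, 0],
  [-0.6, -0.6, -0.7, 0, 0, 0],
  [-0.8, -0.8, -0.7, 0, 0, 0],
  [-1, -1, -0.7, 0, 0, 0],
  [-1, -1, -0.7, 0, 0, 0],
  [-1, -1, -0.7, 0, 0, 0],
])

```text
time_s: 33.9
position: [0.6009, -0.0867, 0.2025]
tcp_rot: [[-0.549, 0.836, -0.002], [0.836, 0.549, 0.0], [0.001, -0.001, -1.0]]
force: [0.4, 0.1, 0.5]
opening: 1.002
```

```bash
python3 - <<'E'
from h import *
s=cv2.imwrite("pics/s9.png",bot.capture("scene"))
t=bot.capture("top");cv2.imwrite("pics/t9.png",cv2.resize(t[120:260,60:220],None,fx=4,fy=4,interpolation=cv2.INTER_CUBIC))
st=bot.read_state();print(st["time_s"],st["force"],st["position"])
a=np.radians(-56.64);c,sn=np.cos(a),np.sin(a)
for l in((-34,48),(34,48),(-34,-48),(34,-48)):
  w=np.r_[np.array(l)/1000@np.array([[c,sn],[-sn,c]])+[.5991,.1919],.088]
  print(l,"top",(proj(cam("top"),[w])[0]-[60,120])*4,"scene",proj(cam("scene"),[w])[0])
E
```

```text
34.0 [0.1479 1.0787 0.7865] [ 0.6012 -0.0856  0.2025]
(-34, 48) top [129.3377 226.3613] scene [448.1502 240.5994]
(34, 48) top [253.6071 145.3366] scene [422.3533 255.9218]
(-34, -48) top [244.7978 394.4354] scene [415.5397 206.6258]
(34, -48) top [368.4425 311.7046] scene [390.1962 220.1562]
```

View pics/s9.png

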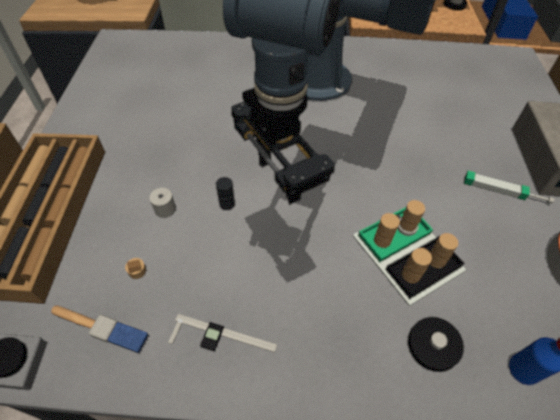

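View pics/t9.png

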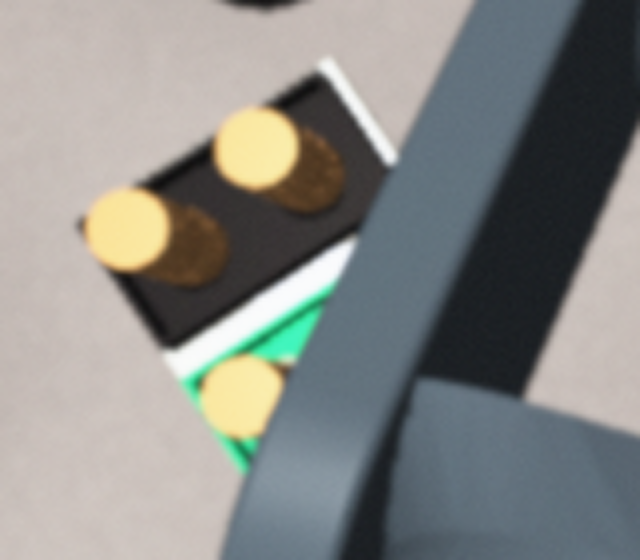

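All four cores stand upright, two per tray. In the scene view their tops are at (388,221), (414,209), (447,242) and (420,258), and the gripper is well clear. Handing in.

```bash
python3 -c "
from rig import bot
print(bot.hand_in())"
```

```text
the job is handed in; nothing more can be done
None
```

The deal is finished and handed in at about 34 s of the 72 s allowed: both trays now hold two upright cores. I dealt the three loose cores black (x = -34), green (x = +34), black (x = +34). Each was lowered until the wrist force showed the tray floor carrying its weight, then released.

- **Final pictures:** The scene view, taken with the gripper empty and clear, shows all four cores standing. The tops I could see lie within 1–4 px of where my board fit puts them. In the zoomed top view the arm hid the green tray's new core, so that core was confirmed only in the scene picture and an earlier wrist picture.
- **Disagreements:** Triangulated heights read about 1–2 mm below the stated ones. Two hand-picked rim corners on the green tray were 2–3 mm off the fit. Neither affected the result.
- **Force and knocks:** No core was knocked over. The highest wrist force I read was about 4 N.

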